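Return the bench tools to their shadow boards

TASK

Put the block plane, the sanding block, the tape measure and the wooden packing strip away: set each on the plywood board whose black outline has its size and shape, flat on the board, centred on the outline and in line with it (either way round), and let go. Leave the nail tin and the orange spring clamp where they are.

Things in the scene. Friction and masses are not known exactly. Their poses are not given: they have to be found in the camera images.
- plane: small black iron block plane with a bright steel sole and a light wooden front knob, 51 wide x 156 long x 59 mm high, about 0.7 kg, standing on its sole. The sole is a flat plate 6 mm thick; above it the straight upright side walls, 52 mm apart outside, reach to 32 mm and are the place to grip, at mid-length. Origin: centre of its underside; x across the width, y along its length, z up
- sanding_block: brown cork sanding block wrapped in paper, 66 wide x 110 long x 31 mm high, lying flat; grip it across the width (62 mm between the flat sides). Origin: centre of its underside; x across the width, y along its length, z up
- tape: dark grey tape measure standing upright, 36 thick x 72 long x 62 mm high; grip it across the thickness (about 33 mm between the sides). Origin: centre of its underside; x across the thickness, y along its length, z up
- strip: pale wooden packing strip, a flat bar 28 wide x 100 long x 14 mm high, lying flat; grip it across the width. Origin: centre of its underside; x across the width, y along its length, z up
- plane_board: fixed plywood board 84 x 172 x 8 mm lying flat, a brass screw in each corner; on its top a painted black outline, the longest, 51 x 156 mm with rounded corners: the plane's, centred, its long side along the board's long side. All four boards are alike but for the outlines. Origin: centre of the board's underside (top face 8 mm above); y along its long side, z up
- sanding_board: fixed plywood board 84 x 172 x 8 mm lying flat, a brass screw in each corner; on its top a painted black outline, the widest, 66 x 110 mm: the sanding block's, centred, its long side along the board's long side. All four boards are alike but for the outlines. Origin: centre of the board's underside (top face 8 mm above); y along its long side, z up
- tape_board: fixed plywood board 84 x 172 x 8 mm lying flat, a brass screw in each corner; on its top a painted black outline, the shortest, 36 x 72 mm with rounded corners: the tape measure's, centred, its long side along the board's long side. All four boards are alike but for the outlines. Origin: centre of the board's underside (top face 8 mm above); y along its long side, z up
- strip_board: fixed plywood board 84 x 172 x 8 mm lying flat, a brass screw in each corner; on its top a painted black outline, the narrowest, 28 x 100 mm: the packing strip's, centred, its long side along the board's long side. All four boards are alike but for the outlines. Origin: centre of the board's underside (top face 8 mm above); y along its long side, z up
- tin: bystander: round grey steel nail tin, 69 mm across and 60 mm high, with a few nails sticking out, to the right of the work; leave it alone. Origin: centre of its underside, z up
- clamp: bystander: orange plastic spring clamp lying flat, 67 x 117 x 22 mm, beyond the boards; leave it alone. Origin: centre of its underside, z up

How it is judged:
By the outcome, as a careful person would: the job done as asked, in the order asked, and still so for the second after the job is handed in, with the robot touching nothing.
It also fails if it takes over 106 s, if anything falls off the work surface, if the arm or the gripper's body presses on something with over 40 N, if the wrist force passes 120 N, or if a joint passes its speed limit or range.

ROBOT

A 6-joint arm with a two-finger parallel gripper is mounted at the origin on a cart in front of the work surface, level with it; the furniture and walls round the work are solid. World frame = base frame: x ahead of the robot, y to its left, z up, the work surface at z = 0. Lengths are in m, angles in rad, forces in N, time in s.
With the tool pointing down it reaches from about 0.375 to 0.9 m from the base axis. Payload 3.1 kg.
Tool frame: the origin (TCP) lies on the centre line of the jaws, within the pads' length; the fingertips stand 8 mm ahead of it and the grasp point (between the pads) lies 11 mm behind it; z points along the fingers, y is the line along which they close (so a half turn about z gives the same grasp; the last joint's range is limited). The gripper opens to 87 mm and grips with 3 to 60 N. Pads are 19 mm wide; open, the fingers measure 117 mm over their backs; the gripper's body (75 mm by 190 mm) begins 51 mm behind the grasp point.
Start: joints at [-1.522, 0.527, 1.433, -0, 1.181, -0.178], TCP at [0.141, -0.609, 0.231] pointing down, gripper open.
Joint ranges: [-3.08, 3.08], [-0.75, 2.2], [0.22, 2.44], [-1.43, 4.57], [0, 2.65], [-2.85, 2.85]. Speed limits (rad/s): [2.79, 2.79, 3.14, 3.14, 3.14, 3.14].

INTERFACE

Orientations are given as a unit quaternion [w, x, y, z].
In Python, from station import r gives the robot as it stands.
- The arm moves only by the tool carry_out, never from a script. Its argument "deltas" is a list of rows, each a list of 7 numbers: the turn, a rotation vector about the tool's x, y, z in degrees, then the shift along the tool's x, y, z in mm, then the opening, from -1 (shut) to 1 (fully open). A call has 1 to 20 rows; each row shifts and turns the commanded pose from where the row before left it, along the tool's axes as they then stand; what a row does not reach is not made up. A row lasts 1/12 s, in which the tool goes at most 41.7 mm and 7.16 degrees, less where a joint would pass 70% of its speed; a pose out of reach is approached as far as the arm can. A call is refused whole if a number of a shift passes 41.7 or a number of a turn 7.16, either way. A call with a gripper value outside its range is refused whole. The fingers move at their own pace and stop on an object; "squeeze" is the grip in N (left out, the last holds). Time passes only in rows, so rows that do not move let the fingers close. It gives the time, the measured TCP pose, the force, the opening and the grip force at its end, in the units of the state.
- r.state(): the state, without advancing time (a new reading comes with each control period).
- r.snapshot(name): name is "scene" or "top" or "wrist"; returns the picture (420x560x3 uint8, blue, green, red); there is no depth.
- r.get_calibration(name): a dict with "camera_matrix" (3x3 intrinsics, pixels), "k1" (the pictures are not rectified: a ray, as slopes to the right and down, at radius r is drawn at 1 + k1 r^2 times it, then the intrinsics apply), "rvec" (rotation vector, rad) and "tvec" (3), from world to camera coordinates, as OpenCV has them. Camera axes: x right, y down, z forward; pixel columns grow to the right and rows downward; lengths in m; the calibration is good to about 2 mm. A picture is of the moment at which its call begins: read the wrist's pose just before it. get_calibration takes no time and is no camera call; for the wrist camera it gives the pose at the moment of the call.
- r.finish_job(): hands the job in; it is judged then, once.
Trained networks look in the newest picture that a camera, given by its name, has taken for a name from the list of things; names that differ only in an ending like _2 or _b are one class to them, and where a whole thing is asked for, a point or a joint stands for the part that bears it (a point fixed in the world has none). Each returns a list of dicts, best first, with "score" (0 to 1); they miss things now and then, are a little off and sometimes report something else, mostly with a low value. They report only what shows in the picture. A call takes as long as a camera call.
- r.outline_of(thing, camera): "mask" (420x560 bool, what is visible of it) and "at" ([column, row] as shares, 0 to 1, of the picture: columns of its width, rows of its height, amid what is visible of it).
- r.pinpoint(thing, camera): "at" ([column, row] as shares, 0 to 1, of the picture: columns of its width, rows of its height: a listed point, or the origin of a listed thing).
The state is a dict: "time": time; "joint_positions": joint angles; "dq": joint speeds; "joint_torque": joint torques, N m; "tcp_pos": TCP position; "ee_rot": TCP orientation; "contact_force": force on the tool from outside, world axes, zero at the start; "ft_torque": the same for the moment, N m; "grip_width": opening from 0.0 (shut) to 1.0 (fully open); "grip_force": force on a finger pad.
Only numpy, scipy, OpenCV 4.12 (cv2) and the standard library are available. Lean on these libraries where they do the work, as an engineer would, in place of code of your own. Each camera call takes 0.05 s, during which the arm holds its last target. There are 200 camera calls.

## Working session

There is one attempt and no reset: what is moved stays moved. The work goes in short steps, Python scripts to look and compute and a tool call to move; the robot and the scene stay as the last step left them, time stands still between calls to the robot, and variables do not carry over. Pictures are saved under pics/ and viewed, at most 19 in all, crops included, and the job is handed in when it is done.

Besides the shell and the picture viewer there is one more tool, called after "Emit:" as a command line: name --pt "numbers of a row" for each row, then --argument value for the rest. carry_out: Moves the arm, as the interface text tells. Its arguments: {"type":"object","properties":{"deltas":{"type":"array"},"squeeze":{"type":"number"}},"required":["deltas"]}

```bash
ls; mkdir -p pics; python3 - <<'E'
from station import r
import cv2,numpy as np
for n in ("scene","top"):
    im=r.snapshot(n); cv2.imwrite(f"pics/{n}0.png",im)
    c=r.get_calibration(n); print(n,c)
    for t in ["plane","sanding_block","tape","strip","plane_board","sanding_board","tape_board","strip_board","tin","clamp"]:
        o=r.outline_of(t,n); print(t,[(round(d["score"],2),np.round(np.array(d["at"])*[560,420]).tolist(),int(d["mask"].sum())) for d in o[:3]])
s=r.state();print(s)
E
```

```text
pics
scene {'camera_matrix': array([[490.93611282,   0.        , 279.94216611],
       [  0.        , 490.93611282, 206.13607882],
       [  0.        ,   0.        ,   1.        ]]), 'k1': -0.12688517390151258, 'rvec': array([ 2.16676785, -0.65055515,  0.3415291 ]), 'tvec': array([-0.63875438,  0.08691321,  1.00023702])}
plane [(0.61, [190.0, 213.0], 1758)]
sanding_block [(0.38, [348.0, 296.0], 1669)]
tape [(0.86, [171.0, 182.0], 796)]
strip [(0.81, [234.0, 286.0], 854)]
plane_board []
sanding_board [(0.74, [286.0, 214.0], 1905)]
tape_board [(0.75, [257.0, 188.0], 1615)]
strip_board [(0.55, [239.0, 166.0], 1272)]
tin [(0.7, [346.0, 297.0], 1629)]
clamp [(0.81, [336.0, 186.0], 602)]
top {'camera_matrix': array([[424.63233845,   0.        , 278.69993395],
       [  0.        , 424.63233845, 206.53552199],
       [  0.        ,   0.        ,   1.        ]]), 'k1': -0.06948485425485967, 'rvec': array([ 2.18665021, -2.14605429,  0.04724492]), 'tvec': array([-0.27641861,  0.59567936,  0.84329841])}
plane [(0.9, [223.0, 286.0], 2004), (0.3, [273.0, 124.0], 728)]
sanding_block [(0.57, [282.
[... 519 characters left out ...]
1.1, 'joint_positions': array([-1.52151398e+00,  5.27506151e-01,  1.43271182e+00, -2.72402971e-05,
        1.18140669e+00, -1.78468678e-01]), 'dq': array([ 0.00027965, -0.00036927, -0.00130357, -0.00105983,  0.00185898,
        0.00052277]), 'joint_torque': array([ 8.49197077e-04, -4.40023398e+01, -1.76988620e+01,  6.33081724e-02,
        5.04265109e-02, -2.67266444e-05]), 'tcp_pos': array([ 0.14115572, -0.60881796,  0.23054084]), 'ee_rot': array([-1.67824378e-05,  9.93522600e-01,  1.13634693e-01, -1.15412654e-05]), 'contact_force': array([-0.57858306,  0.12725479,  0.00209333]), 'ft_torque': array([ 0.02046271, -0.00585288, -0.04350879]), 'grip_force': 0.0, 'grip_width': 1.0009152605498712}
```

View pics/top0.png

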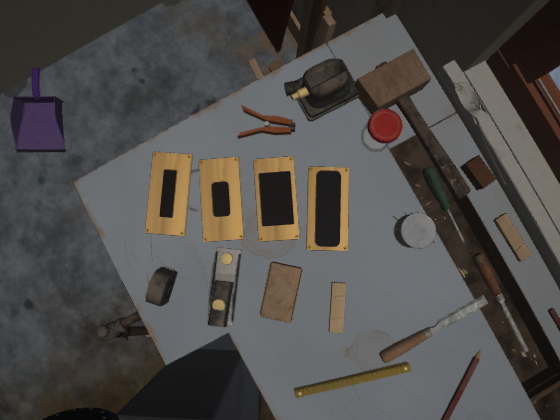

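View pics/scene0.png

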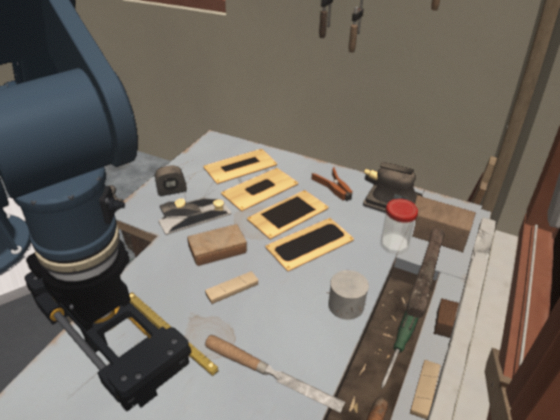

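The top view shows the boards left to right: strip (169,194), tape (221,199), sanding (275,199) and plane (328,209). The objects are the tape (161,286), plane (224,288), sanding block (282,291) and strip (337,307). The clamp is at (267,122) and the tin at (415,230). The scene view agrees.

```bash
cat > h.py <<'E'
from station import r
import cv2,numpy as np
from scipy.optimize import minimize
from scipy.spatial.transform import Rotation as R
DIM=dict(plane=(.051,.156,.059),sanding_block=(.066,.110,.031),tape=(.036,.072,.062),strip=(.028,.1,.014))
OUT=dict(plane_board=(.051,.156),sanding_board=(.066,.110),tape_board=(.036,.072),strip_board=(.028,.1))
def unproj(px,c,z):
    K=c["camera_matrix"]; px=np.asarray(px,float).reshape(-1,1,2)
    n=cv2.undistortPointsIter(px,K,np.array([c["k1"],0,0,0.]),None,None,(3,50,1e-10)).reshape(-1,2)
    M=cv2.Rodrigues(c["rvec"])[0]; o=-M.T@c["tvec"]
    d=np.c_[n,np.ones(len(n))]@M
    return o+d*((z-o[2])/d[:,2:])
def proj(P,c):
    return cv2.projectPoints(np.asarray(P,float),c["rvec"],c["tvec"],c["camera_matrix"],np.array([c["k1"],0,0,0.]))[0].reshape(-1,2)
def rect(pts):  # xy, yaw of long axis (angle from +x mod pi, near 0), dims
    (cx,cy),(a,b),ang=cv2.minAreaRect((pts[:,:2]*1e4).astype(np.float32))
    if a<b: ang+=90; a,b=b,a
    ang=(ang+90)%180-90
    return np.array([cx/1e4,cy/1e4,ang,b/10,a/10])
def box(x,y,yaw,d,z0=0):  # yaw (deg) of long axis from +x
    t=np.radians(yaw); u=np.array([np.cos(t),np.sin(t)]); v=np.array([-u[1],u[0]])
    return np.array([[*(np.array([x,y])+i*u*d[1]/2+j*v*d[0]/2),z] for i in(-1,1) for j in(-1,1) for z in(z0,z0+d[2])])
def fitbox(mask,c,d,p0,z0=0):
    S=4; m=mask.astype(np.uint8)
    big=cv2.resize(m,None,fx=S,fy=S,interpolation=cv2.INTER_NEAREST)
    def cost(p):
        h=cv2.convexHull(((proj(box(p[0]/1e3,p[1]/1e3,p[2],d,z0),c)+.5)*S).astype(np.float32))
        q=np.zeros_like(big); cv2.fillConvexPoly(q,np.round(h*16).astype(np.int32),1,shift=4)
        return 1-(q&big).sum()/(q|big).sum()
    s=minimize(cost,p0,method="Nelder-Mead",options=dict(initial_simplex=[p0,*(np.array(p0)+np.diag([10,10,8]))],xatol=.05,fatol=1e-4))
    return s.x,1-s.fun
def obj(name,cam,im,c,mask):
    d=DIM[name]; ys,xs=np.nonzero(mask)
    g=rect(unproj(np.c_[xs,ys],c,d[2]/2))
    return fitbox(mask,c,d,[g[0]*1e3,g[1]*1e3,g[2]])
def board(mask,im,c):
    k=cv2.erode(cv2.morphologyEx(mask.astype(np.uint8),cv2.MORPH_CLOSE,np.ones((5,5))),np.ones((3,3)))
    n=cv2.findContours(k,0,2)[0]; k=cv2.drawContours(k*0,[cv2.convexHull(max(n,key=cv2.contourArea))],-1,1,-1)
    k=cv2.erode(k,np.ones((5,5)))
    dk=((im.max(2)<90)&(k>0)).astype(np.uint8); l,lab,st,_=cv2.connectedComponentsWithStats(dk)
    i=1+np.argmax(st[1:,4]); ys,xs=np.nonzero(lab==i)
    return rect(unproj(np.c_[xs,ys],c,.008))
E
python3 - <<'E'
from h import *
im=r.snapshot("top"); c=r.get_calibration("top")
M=cv2.Rodrigues(c["rvec"])[0]; print("cam",-M.T@c["tvec"])
for n in DIM:
    m=r.outline_of(n,"top")[0]["mask"]; print(n,*[np.round(v,3) for v in obj(n,"top",im,c,m)])
for n in OUT:
    m=r.outline_of(n,"top")[0]["mask"]; print(n,np.round(board(m,im,c),4))
w=r.snapshot("wrist"); cw=r.get_calibration("wrist"); s=r.state()
M=cv2.Rodrigues(cw["rvec"])[0]; Rt=R.from_quat(np.roll(s["ee_rot"],-1)).as_matrix()
print("wrist cam in tool",Rt.T@(-M.T@cw["tvec"]-s["tcp_pos"]), "\n",Rt.T@M.T,"\n",Rt,cw["camera_matrix"],s["time"])
E
```

```text
cam [ 0.53514687 -0.29418059  0.8771938 ]
plane [ 443.741 -160.023   -7.979] 0.823
sanding_block [ 430.379 -271.862  -11.667] 0.934
tape [441.211 -32.994 -20.958] 0.774
strip [ 400.575 -386.416   -2.634] 0.945
plane_board [  0.5999  -0.3648  -0.8853  50.7922 155.0866]
sanding_board [  0.6186  -0.2584   5.063   66.0162 110.0798]
tape_board [ 0.6162 -0.144   1.881  35.4294 72.7417]
strip_board [ 6.260000e-01 -3.230000e-02 -3.348500e+00  2.766480e+01  1.001335e+02]
wrist cam in tool [ 0.07843527 -0.00052346 -0.15534009] 
 [[-9.75407055e-05 -9.57159293e-01 -2.89561874e-01]
 [ 9.99999950e-01 -1.79984607e-04  2.58090742e-04]
 [-2.99150632e-04 -2.89561834e-01  9.57159263e-01]] 
 [[ 9.74168888e-01  2.25820676e-01  9.50616766e-06]
 [ 2.25820677e-01 -9.74168887e-01 -4.41712734e-05]
 [-7.14174078e-07  4.51769695e-05 -9.99999999e-01]] [[326.39683164   0.         275.32441932]
 [  0.         326.39683164 205.64403954]
 [  0.           0.           1.        ]] 1.6
```

Emit:
carry_out --pt "0 0 7 0 0 0 1" --pt "0 0 7 0 0 0 1" --pt "0 0 7 0 0 0 1" --pt "0 0 0 14 -28.6 4.7 1" --pt "0 0 0 14 -28.6 4.7 1" --pt "0 0 0 14 -28.6 4.7 1" --pt "0 0 0 14 -28.6 4.7 1" --pt "0 0 0 14 -28.6 4.7 1" --pt "0 0 0 14 -28.6 4.7 1" --pt "0 0 0 14 -28.6 4.7 1" --pt "0 0 0 14 -28.6 4.7 1" --pt "0 0 0 14 -28.6 4.7 1" --pt "0 0 0 14 -28.6 4.7 1" --pt "0 0 0 14 -28.6 4.7 1" --pt "0 0 0 14 -28.6 4.7 1" --pt "0 0 0 14 -28.6 4.7 1" --pt "0 0 0 14 -28.6 4.7 1" --pt "0 0 0 14 -28.6 4.7 1" --pt "0 0 0 14 -28.6 4.7 1" --pt "0 0 0 14 -28.6 4.7 0.5"

```text
time: 3.27
tcp_pos: [0.4451, -0.159, 0.1507]
ee_rot: [0.0, 0.998, -0.069, 0.0]
contact_force: [1.0, -0.5, 0.3]
grip_width: 0.978
grip_force: 0.0
```

```bash
cat >> h.py <<'E'
def yaw():
    q=r.state()["ee_rot"]; v=R.from_quat(np.roll(q,-1)).apply([1,0,0]); return np.degrees(np.arctan2(v[1],v[0]))
def go(x,y,yw,z):  # mm,deg: print turn then shift in the turned tool axes
    s=r.state(); y0=yaw(); t=np.radians(yw); D=np.array([x,y,z])-s["tcp_pos"]*1e3
    print("t %.2f tcp"%s["time"],np.round(s["tcp_pos"]*1e3,1),"yaw %.2f turn %.2f"%(y0,y0-yw),"shift",np.round([D[0]*np.cos(t)+D[1]*np.sin(t),D[0]*np.sin(t)-D[1]*np.cos(t),-D[2]],1))
def look(name,pic):
    r.state(); c=r.get_calibration("wrist"); im=r.snapshot("wrist")
    m=r.outline_of(name,"wrist")
    if not m: print("none"); cv2.imwrite(pic,im); return
    mask=m[0]["mask"]; p,i=obj(name,"wrist",im,c,mask); print(name,m[0]["score"],np.round(p,1),round(i,3))
    v=im.copy(); cn=cv2.findContours(mask.astype(np.uint8),0,2)[0]; cv2.drawContours(v,cn,-1,(0,255,0),1)
    b=proj(box(p[0]/1e3,p[1]/1e3,p[2],DIM[name]),c); 
    for k in ((0,2),(2,6),(6,4),(4,0),(1,3),(3,7),(7,5),(5,1)): cv2.line(v,*[tuple(int(q) for q in b[j]) for j in k],(0,0,255),1)
    cv2.imwrite(pic,v); return p
E
python3 - <<'E'
from h import *
p=look("plane","pics/w1.png"); go(p[0],p[1],p[2],150); print(r.state()["grip_width"])
E
```

```text
plane 0.74 [ 434.4 -157.2   -3.9] 0.762
t 3.37 tcp [ 445.5 -156.7  150.3] yaw -7.63 turn -3.71 shift [-11.    1.2   0.3]
0.9094663065479736
```

View pics/w1.png

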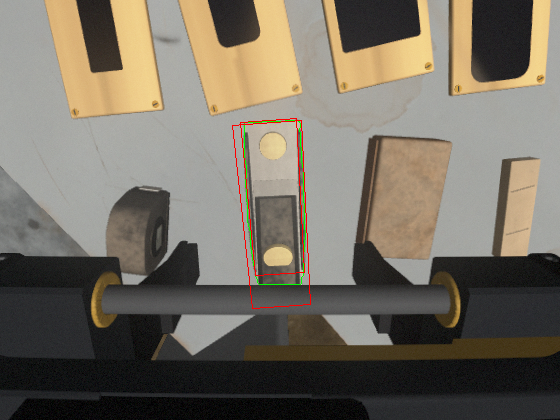

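The wrist view shows the plane's front edge at about row 121 (columns 243–300). Its rear is hidden behind the gripper rod at row 285, so I'll fit only the unoccluded rows, using the wall height of 32 mm.

```bash
sed -i 's/tape=(.036,.072,.062),strip/tape=(.036,.072,.062),strip/; s/plane=(.051,.156,.059)/plane=(.052,.156,.032)/; s/def fitbox(mask,c,d,p0,z0=0):/def fitbox(mask,c,d,p0,z0=0,rows=420):/; s/return 1-(q&big)/q[rows*S:]=0; big[rows*S:]=0\n        return 1-(q\&big)/' h.py
sed -i 's/def obj(name,cam,im,c,mask):/def obj(name,cam,im,c,mask,rows=420):/; s/\[g\[0\]\*1e3,g\[1\]\*1e3,g\[2\]\])/[g[0]*1e3,g[1]*1e3,g[2]],0,240 if cam=="wrist" else 420)/' h.py
python3 - <<'E'
from h import *
p=look("plane","pics/w2.png"); go(p[0],p[1],p[2],150)
im=r.snapshot("top"); c=r.get_calibration("top")
for d in r.outline_of("plane","top")[:1]: print(obj("plane","top",im,c,d["mask"]))
E
```

```text
plane 0.84 [ 433.9 -157.7   -5.6] 0.948
t 3.47 tcp [ 444.5 -159.6  150.7] yaw -7.79 turn -2.21 shift [-10.7  -0.9   0.7]
(array([ 462.37947732, -154.49783978,  -12.91148524]), np.float64(0.44265303817483626))
```

View pics/w2.png

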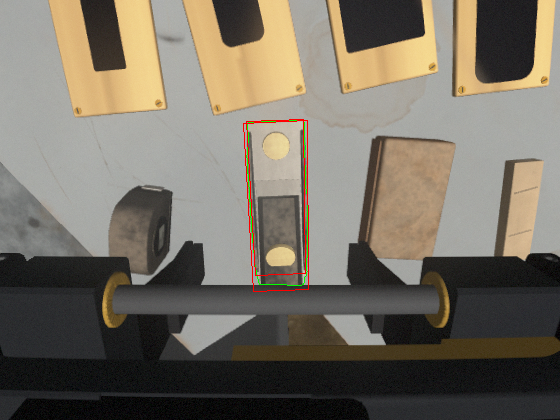

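Emit:
carry_out --pt "0 0 -2.2 0 0 0 0.6" --pt "0 0 0 -5.5 -0.5 0 0.6" --pt "0 0 0 -5 -0.5 14 0.6" --pt "0 0 0 0 0 20 0.6" --pt "0 0 0 0 0 20 0.6" --pt "0 0 0 0 0 20 0.6" --pt "0 0 0 0 0 20 0.6" --pt "0 0 0 0 0 20 0.6" --pt "0 0 0 0 0 15 0.6" --pt "0 0 0 0 0 5 0.6" --pt "0 0 0 0 0 0 0.6" --pt "0 0 0 0 0 0 -0.2" --pt "0 0 0 0 0 0 -0.2" --pt "0 0 0 0 0 0 -0.2" --pt "0 0 0 0 0 0 -0.2" --pt "0 0 0 0 0 0 -0.2" --pt "0 0 0 0 0 0 -0.2" --squeeze 40

```text
time: 4.98
tcp_pos: [0.4341, -0.1582, 0.0175]
ee_rot: [0.0, 0.999, -0.05, 0.001]
contact_force: [-0.2, 1.4, 7.5]
grip_width: 0.586
grip_force: 40.0
```

Emit:
carry_out --pt "0 0 0 0 0 -8 -0.2" --pt "0 0 0 0 0 -16 -0.2" --pt "0 0 0 0 0 -20 -0.2" --pt "0 0 0 0 0 -20 -0.2" --pt "0 0 -2.4 0 0 -16 -0.2" --pt "0 0 -2.4 0 0 0 -0.2" --pt "0 0 0 8 10 0 -0.2" --pt "0 0 0 16 20 0 -0.2" --pt "0 0 0 20 24 0 -0.2" --pt "0 0 0 20 24 0 -0.2" --pt "0 0 0 20 24 0 -0.2" --pt "0 0 0 20 24 0 -0.2" --pt "0 0 0 20 24 0 -0.2" --pt "0 0 0 20 24 0 -0.2" --pt "0 0 0 16 20 0 -0.2" --pt "0 0 0 9 10 0 -0.2" --pt "0 0 0 0 0 0 -0.2" --pt "0 0 0 0 0 0 -0.2"

```text
time: 6.48
tcp_pos: [0.5978, -0.364, 0.0945]
ee_rot: [-0.002, 1.0, -0.009, -0.002]
contact_force: [-0.9, 1.0, -8.1]
grip_width: 0.582
grip_force: 39.9
```

```bash
python3 - <<'E'
from h import *
go(599.9,-364.8,-.9,25.5); s=r.state(); print(s["ee_rot"],s["grip_width"])
c=r.get_calibration("wrist"); im=r.snapshot("wrist"); z0=s["tcp_pos"][2]-.0175
m=r.outline_of("plane","wrist"); print(len(m))
p,i=fitbox(m[0]["mask"],c,DIM["plane"],[*(s["tcp_pos"][:2]*1e3),yaw()],z0,240); print(m[0]["score"],p,i)
v=im.copy(); b=proj(box(p[0]/1e3,p[1]/1e3,p[2],DIM["plane"],z0),c)
for k in ((0,2),(2,6),(6,4),(4,0),(1,3),(3,7),(7,5),(5,1)): cv2.line(v,*[tuple(int(q) for q in b[j]) for j in k],(0,0,255),1)
b=proj(box(.5999,-.3648,-.9,(.051,.156,0),.008),c)
for k in ((0,2),(2,6),(6,4),(4,0)): cv2.line(v,*[tuple(int(q) for q in b[j]) for j in k],(0,255,0),1)
for n,(x,y,w,l,t) in dict(s=(.6186,-.2584,.066,.110,5.06),t=(.6162,-.144,.0355,.072,1.9)).items():
    b=proj(box(x,y,t,(w,l,0),.008),c)
    for k in ((0,2),(2,6),(6,4),(4,0)): cv2.line(v,*[tuple(int(q) for q in b[j]) for j in k],(0,255,0),1)
cv2.imwrite("pics/w3.png",v)
E
```

```text
t 6.48 tcp [ 597.8 -364.    94.5] yaw -0.99 turn -0.09 shift [ 2.1  0.7 69. ]
[-0.00171091  0.99995953 -0.0086043  -0.00199624] 0.581946157062065
2
0.77 [ 597.51119446 -363.87605479   -0.9086197 ] 0.9076486521346575
```

View pics/w3.png

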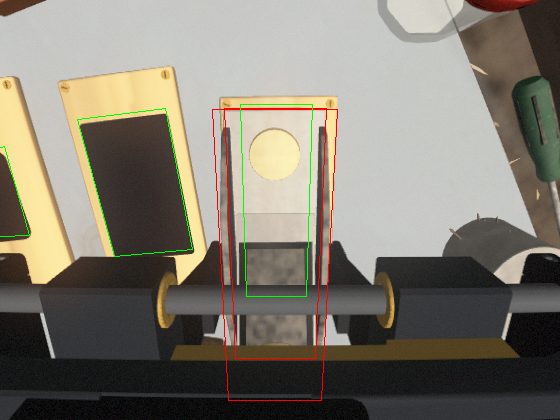

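Emit:
carry_out --pt "0 0 0 2 0.7 10 -0.2" --pt "0 0 0 0 0 15 -0.2" --pt "0 0 0 0 0 15 -0.2" --pt "0 0 0 0 0 12 -0.2" --pt "0 0 0 0 0 8 -0.2" --pt "0 0 0 0 0 5 -0.2" --pt "0 0 0 0 0 3 -0.2" --pt "0 0 0 0 0 0.5 -0.2" --pt "0 0 0 0 0 0 -0.2" --pt "0 0 0 0 0 0 -0.2"

```text
time: 7.42
tcp_pos: [0.6019, -0.3661, 0.029]
ee_rot: [0.001, 1.0, -0.008, 0.001]
contact_force: [0.5, -0.4, -7.5]
grip_width: 0.582
grip_force: 39.9
```

```bash
python3 - <<'E'
from h import *
for i in range(5):
    go(599.9,-364.8,-.9,25.5); r.snapshot("top")
E
```

```text
t 7.42 tcp [ 601.9 -366.1   29. ] yaw -0.95 turn -0.05 shift [-2.1 -1.3  3.5]
t 7.47 tcp [ 601.9 -366.2   29.1] yaw -0.95 turn -0.05 shift [-2.1 -1.3  3.6]
t 7.52 tcp [ 601.9 -366.1   29.1] yaw -0.95 turn -0.05 shift [-2.  -1.3  3.6]
t 7.57 tcp [ 601.8 -366.    29. ] yaw -0.95 turn -0.05 shift [-1.9 -1.2  3.5]
t 7.62 tcp [ 601.7 -365.9   28.9] yaw -0.95 turn -0.05 shift [-1.8 -1.1  3.4]
```

Emit:
carry_out --pt "0 0 0 -1.8 -1.1 1.5 -0.2" --pt "0 0 0 0 0 1 -0.2" --pt "0 0 0 0 0 1 -0.2" --pt "0 0 0 0 0 0 -0.2" --pt "0 0 0 0 0 0 -0.2" --pt "0 0 0 0 0 0 -0.2"

```text
time: 8.17
tcp_pos: [0.5992, -0.3643, 0.0257]
ee_rot: [-0.0, 1.0, -0.008, -0.0]
contact_force: [-4.4, 3.3, 4.2]
grip_width: 0.579
grip_force: 39.9
```

Emit:
carry_out --pt "0 0 0 0 0 0 0.6" --pt "0 0 0 0 0 0 0.6" --pt "0 0 0 0 0 0 0.6" --pt "0 0 0 0 0 -6 0.6" --pt "0 0 0 0 0 -16 0.6" --pt "0 0 0 0 0 -26 0.6" --pt "0 0 0 0 0 -30 0.6" --pt "0 0 0 0 0 -26 0.8" --pt "0 0 5.4 0 0 -20 0.8" --pt "0 0 5.3 0 0 0 0.8" --pt "0 0 0 -12 -4.2 0 0.9" --pt "0 0 0 -30 -9 0 0.9" --pt "0 0 0 -35 -10 0 0.9" --pt "0 0 0 -35 -10 0 0.9" --pt "0 0 0 -35 -10 0 0.9" --pt "0 0 0 -25 -8 0 0.9" --pt "0 0 0 -12 -5 0 0.9" --pt "0 0 0 0 0 0 0.9" --pt "0 0 0 0 0 0 0.9"

```text
time: 9.75
tcp_pos: [0.4315, -0.2732, 0.1496]
ee_rot: [0.001, 0.995, -0.102, 0.001]
contact_force: [0.4, -0.7, -0.2]
grip_width: 0.946
grip_force: 0.0
```

```bash
python3 - <<'E'
from h import *
p=look("sanding_block","pics/w4.png"); go(p[0],p[1],p[2],13); print(r.state()["grip_width"])
im=r.snapshot("top"); c=r.get_calibration("top"); cv2.imwrite("pics/t1.png",im[100:380,120:440])
for d in r.outline_of("plane","top")[:1]: print(d["score"],obj("plane","top",im,c,d["mask"]),fitbox(d["mask"],c,DIM["plane"],[600,-365,-1],.008))
E
```

```text
sanding_block 0.69 [ 427.4 -273.6  -11.5] 0.967
t 9.85 tcp [ 432.6 -274.1  149.3] yaw -11.65 turn -0.12 shift [ -5.2   0.6 136.3]
0.9496597847656514
0.6 (array([ 6.02622806e+02, -3.62540895e+02,  5.10582924e-01]), np.float64(0.9194424757854949)) (array([ 5.98729066e+02, -3.62185589e+02,  5.17039010e-01]), np.float64(0.9017347736685105))
```

View pics/w4.png

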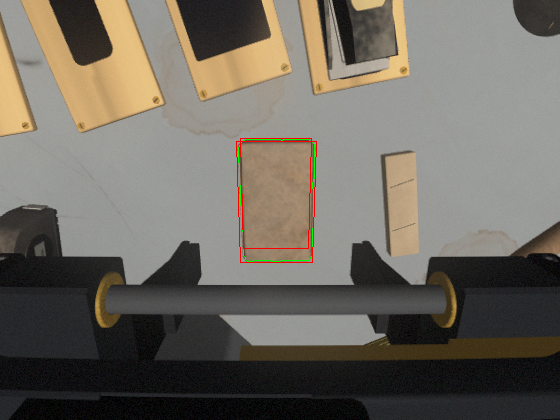

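View pics/t1.png

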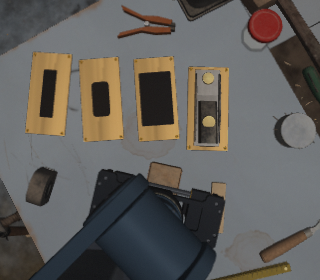

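The sanding block box fits (IoU 0.967, rows 138–262). The plane covers its outline on the far-right board. Now to grip the sanding block.

Emit:
carry_out --pt "0 0 0 -2 0.3 8 0.9" --pt "0 0 0 -2.5 0 16 0.9" --pt "0 0 0 0 0 22 0.9" --pt "0 0 0 0 0 24 0.9" --pt "0 0 0 0 0 24 0.9" --pt "0 0 0 0 0 20 0.9" --pt "0 0 0 0 0 14 0.9" --pt "0 0 0 0 0 8 0.9" --pt "0 0 0 0 0 0 0.9" --pt "0 0 0 0 0 0 0.9" --pt "0 0 0 0 0 0 0" --pt "0 0 0 0 0 0 0" --pt "0 0 0 0 0 0 0" --pt "0 0 0 0 0 0 0" --pt "0 0 0 0 0 0 0" --squeeze 25

```text
time: 11.2
tcp_pos: [0.4267, -0.2722, 0.0134]
ee_rot: [0.001, 0.995, -0.101, 0.001]
contact_force: [-0.2, -0.5, 4.0]
grip_width: 0.711
grip_force: 25.0
```

```bash
python3 - <<'E'
from h import *
go(618.6,-258.4,5.06,90)
E
```

```text
t 11.20 tcp [ 426.7 -272.2   13.4] yaw -11.63 turn -16.69 shift [192.4   3.2 -76.6]
```

Emit:
carry_out --pt "0 0 0 0 0 -8 0" --pt "0 0 0 0 0 -16 0" --pt "0 0 -3.3 0 0 -22 0" --pt "0 0 -5.6 0 0 -20 0" --pt "0 0 -5.6 0 0 -11 0" --pt "0 0 -2.2 0 0 0 0" --pt "0 0 0 10 0 0 0" --pt "0 0 0 22 0.5 0 0" --pt "0 0 0 30 0.5 0 0" --pt "0 0 0 34 1 0 0" --pt "0 0 0 34 0.5 0 0" --pt "0 0 0 30 0.5 0 0" --pt "0 0 0 20 0 0 0" --pt "0 0 0 12 0 0 0" --pt "0 0 0 0 0 0 0" --pt "0 0 0 0 0 0 0" --pt "0 0 0 0 0 0 0" --pt "0 0 0 0 0 0 0"

```text
time: 12.7
tcp_pos: [0.6163, -0.2575, 0.0893]
ee_rot: [-0.001, 0.999, 0.044, -0.001]
contact_force: [0.1, -0.1, -1.2]
grip_width: 0.707
grip_force: 25.0
```

```bash
cat >> h.py <<'E'
def inhand(name,zg):  # object pose in hand, tcp height zg above its underside
    s=r.state(); c=r.get_calibration("wrist"); im=r.snapshot("wrist"); z0=s["tcp_pos"][2]-zg
    m=r.outline_of(name,"wrist")
    if not m: print("none"); return
    p,i=fitbox(m[0]["mask"],c,DIM[name],[*(s["tcp_pos"][:2]*1e3),yaw()],z0,240)
    D=p[:2]-s["tcp_pos"][:2]*1e3; t=np.radians(yaw())
    print(name,"score",m[0]["score"],"pose",np.round(p,1),"iou",round(i,3),"tool xy offset",np.round([D[0]*np.cos(t)+D[1]*np.sin(t),D[0]*np.sin(t)-D[1]*np.cos(t)],1),"dyaw",round(p[2]-yaw(),1))
    return p
E
python3 - <<'E'
from h import *
r.snapshot("top")
inhand("sanding_block",.0134); go(618.6,-258.4,5.06,21.4)
E
```

```text
sanding_block score 0.67 pose [ 644.  -256.2    6.4] iou 0.3 tool xy offset [27.6  0.8] dyaw 1.4
t 12.85 tcp [ 616.9 -258.    89.7] yaw 4.99 turn -0.07 shift [ 1.7  0.5 68.3]
```

Emit:
carry_out --pt "0 0 0 0.5 0.3 8 0" --pt "0 0 0 0 0 15 0" --pt "0 0 0 0 0 16 0" --pt "0 0 0 0 0 13 0" --pt "0 0 0 0 0 8 0" --pt "0 0 0 0 0 4 0" --pt "0 0 0 0 0 0 0" --pt "0 0 0 0 0 0 0" --pt "0 0 0 0 0 0 0" --pt "0 0 0 0 0 0 0" --pt "0 0 0 0 0 0 0" --pt "0 0 0 0 0 0 0"

```text
time: 13.85
tcp_pos: [0.6186, -0.2582, 0.0263]
ee_rot: [0.0, 0.999, 0.044, 0.0]
contact_force: [0.2, 0.3, -0.6]
grip_width: 0.711
grip_force: 25.0
```

```bash
python3 - <<'E'
from h import *
go(617.9,-258.4,5.06,21.4)
s=r.state(); c=r.get_calibration("wrist"); im=r.snapshot("wrist"); v=im.copy(); z0=s["tcp_pos"][2]-.0134
t=s["tcp_pos"]
for b,col in ((proj(box(t[0]+.001,t[1],yaw(),DIM["sanding_block"],z0),c),(0,0,255)),(proj(box(.6186,-.2584,5.06,(.066,.11,0),.008),c),(0,255,0)),(proj(box(.5999,-.3648,-.9,DIM["plane"],.008),c),(255,0,255)),(proj(box(.6162,-.144,1.88,(.036,.072,0),.008),c),(0,255,0))):
    for k in ((0,2),(2,6),(6,4),(4,0),(1,3),(3,7),(7,5),(5,1)): cv2.line(v,*[tuple(int(q) for q in b[j]) for j in k],col,1)
cv2.imwrite("pics/w5.png",v)
E
```

```text
t 13.85 tcp [ 618.6 -258.2   26.3] yaw 5.06 turn -0.00 shift [-0.7  0.1  4.9]
```

View pics/w5.png

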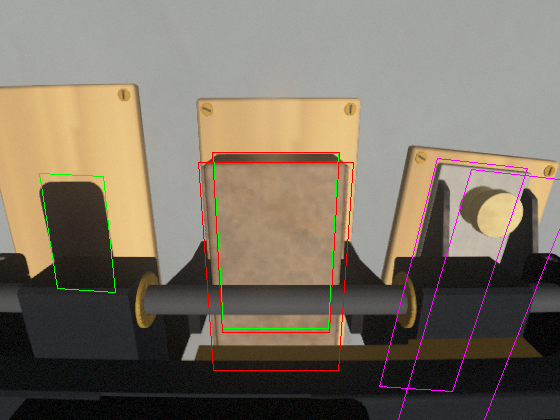

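The overlay agrees in the middle: the sanding outline's front edge is at row 153 and the block's front at row 163, as predicted. Lowering and releasing.

Emit:
carry_out --pt "0 0 0 -0.7 0 2 0" --pt "0 0 0 0 0 1.5 0" --pt "0 0 0 0 0 1 0" --pt "0 0 0 0 0 0.7 0" --pt "0 0 0 0 0 0 0" --pt "0 0 0 0 0 0 0" --pt "0 0 0 0 0 0 0"

```text
time: 14.48
tcp_pos: [0.6174, -0.2581, 0.0215]
ee_rot: [0.0, 0.999, 0.044, -0.0]
contact_force: [-2.9, 1.0, 6.2]
grip_width: 0.71
grip_force: 25.0
```

Emit:
carry_out --pt "0 0 0 0 0 0 0.9" --pt "0 0 0 0 0 0 0.9" --pt "0 0 0 0 0 -6 0.9" --pt "0 0 0 0 0 -16 0.9" --pt "0 0 0 0 0 -28 0.9" --pt "0 0 4.5 0 0 -34 0.8" --pt "0 0 6.5 0 0 -34 0.6" --pt "0 0 6.5 0 0 -20 0.5" --pt "0 0 6 0 0 0 0.4" --pt "0 0 2.5 -12 -7 0 0.4" --pt "0 0 0 -27 -16 0 0.4" --pt "0 0 0 -34 -20 0 0.4" --pt "0 0 0 -34 -20 0 0.4" --pt "0 0 0 -34 -20 0 0.4" --pt "0 0 0 -34 -20 0 0.4" --pt "0 0 0 -34 -20 0 0.4" --pt "0 0 0 -24 -16 0 0.4" --pt "0 0 0 -12 -8 0 0.4" --pt "0 0 0 0 0 0 0.4" --pt "0 0 0 0 0 0 0.4"

```text
time: 16.15
tcp_pos: [0.4424, -0.0341, 0.159]
ee_rot: [0.0, 0.983, -0.181, 0.002]
contact_force: [0.9, -0.4, -0.1]
grip_width: 0.699
grip_force: 0.0
```

```bash
python3 - <<'E'
from h import *
im=r.snapshot("top"); c=r.get_calibration("top")
for n,b in (("sanding_block",[618.6,-258.4,5.06]),("plane",[600,-365,-1])):
    d=r.outline_of(n,"top"); print(n,len(d),d and [np.round(v,3) for v in fitbox(d[0]["mask"],c,DIM[n],b,.008)])
p=look("tape","pics/w6.png"); go(p[0],p[1],p[2],22); print(r.state()["grip_width"])
E
```

```text
sanding_block 1 [array([ 621.62 , -255.565,    5.616]), np.float64(0.952)]
plane 1 [array([ 5.97783e+02, -3.61867e+02, -1.54000e-01]), np.float64(0.919)]
tape 0.79 [431.9 -31.6 -16.4] 0.854
t 16.40 tcp [442.4 -35.  158.4] yaw -21.03 turn -4.66 shift [-11.1  -0.3 136.4]
0.6950141566071452
```

View pics/w6.png

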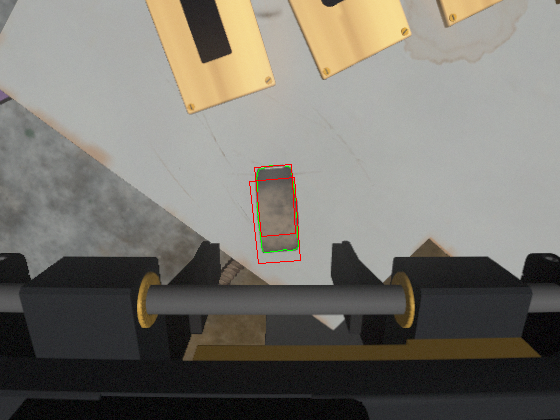

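The tape is in view between rows 167 and 251, and the box matches its front edge. The rear corners are rounded, so I take the yaw as about −17.5°.

Emit:
carry_out --pt "0 0 -3.5 0 0 8 0.4" --pt "0 0 0 -5 0.2 8 0.4" --pt "0 0 0 -5.8 0 16 0.4" --pt "0 0 0 0 0 24 0.4" --pt "0 0 0 0 0 24 0.4" --pt "0 0 0 0 0 24 0.4" --pt "0 0 0 0 0 18 0.4" --pt "0 0 0 0 0 10 0.4" --pt "0 0 0 0 0 4 0.4" --pt "0 0 0 0 0 0 0.4" --pt "0 0 0 0 0 0 0.4" --pt "0 0 0 0 0 0 -0.5" --pt "0 0 0 0 0 0 -0.5" --pt "0 0 0 0 0 0 -0.5" --pt "0 0 0 0 0 0 -0.5" --pt "0 0 0 0 0 0 -0.5" --pt "0 0 0 0 0 0 -0.5" --squeeze 25

```text
time: 17.82
tcp_pos: [0.4306, -0.0307, 0.0228]
ee_rot: [0.0, 0.988, -0.152, 0.0]
contact_force: [-0.1, -0.8, 2.5]
grip_width: 0.368
grip_force: 24.9
```

```bash
python3 - <<'E'
from h import *
go(616.2,-144,1.88,100)
E
```

```text
t 17.82 tcp [430.6 -30.7  22.8] yaw -17.43 turn -19.31 shift [181.8 119.3 -77.2]
```

Emit:
carry_out --pt "0 0 0 0 0 -8 -0.5" --pt "0 0 0 0 0 -16 -0.5" --pt "0 0 -3.3 0 0 -22 -0.5" --pt "0 0 -6 0 0 -20 -0.5" --pt "0 0 -6 0 0 -11 -0.5" --pt "0 0 -4 0 0 0 -0.5" --pt "0 0 0 9 6 0 -0.5" --pt "0 0 0 18 12 0 -0.5" --pt "0 0 0 26 17 0 -0.5" --pt "0 0 0 28 18.5 0 -0.5" --pt "0 0 0 28 18.5 0 -0.5" --pt "0 0 0 28 18.5 0 -0.5" --pt "0 0 0 22 14 0 -0.5" --pt "0 0 0 14 9.5 0 -0.5" --pt "0 0 0 8 5 0 -0.5" --pt "0 0 0 0 0 0 -0.5" --pt "0 0 0 0 0 0 -0.5" --pt "0 0 0 0 0 0 -0.5" --pt "0 0 0 0 0 0 -0.5"

```text
time: 19.4
tcp_pos: [0.6135, -0.1425, 0.0991]
ee_rot: [-0.001, 1.0, 0.016, -0.001]
contact_force: [0.5, -0.4, -2.8]
grip_width: 0.365
grip_force: 24.9
```

```bash
cat >> h.py <<'E'
def overlay(pic,name,zg,off,brd):
    s=r.state(); c=r.get_calibration("wrist"); v=r.snapshot("wrist").copy(); t=s["tcp_pos"]; a=np.radians(yaw())
    x,y=t[0]+off*np.cos(a),t[1]+off*np.sin(a)
    L=[(proj(box(x,y,yaw(),DIM[name],t[2]-zg),c),(0,0,255))]+[(proj(box(b[0],b[1],b[2],(b[3],b[4],0),.008),c),(0,255,0)) for b in brd]
    for b,col in L:
        for k in ((0,2),(2,6),(6,4),(4,0),(1,3),(3,7),(7,5),(5,1)): cv2.line(v,*[tuple(int(q) for q in b[j]) for j in k],col,1)
    cv2.imwrite(pic,v)
E
python3 - <<'E'
from h import *
r.snapshot("top"); r.snapshot("top")
go(616.2,-144,1.88,30.8)
inhand("tape",.0228)
overlay("pics/w7.png","tape",.0228,0,[(.6162,-.144,1.88,.036,.072),(.626,-.0323,-3.35,.028,.1)])
E
```

```text
t 19.50 tcp [ 614.3 -142.8   99.5] yaw 1.87 turn -0.01 shift [ 1.9  1.2 68.7]
tape score 0.89 pose [ 613.7 -148.8   17.1] iou 0.821 tool xy offset [-0.7  5.9] dyaw 15.2
```

View pics/w7.png

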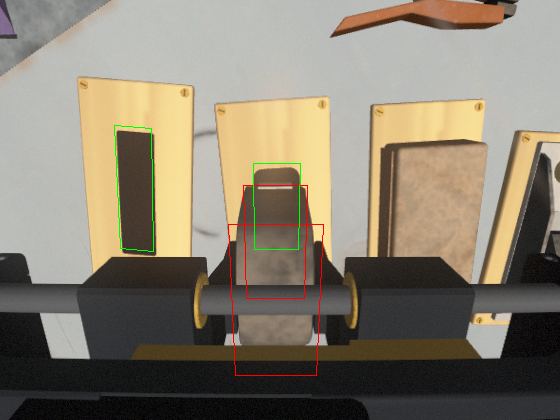

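The outlines in the wrist view sit about 4 px (3 mm) nearer than the top-camera estimate: the tape outline's front edge is at row 168 against 163 drawn. I'll measure strip and tape outlines in this view numerically, then lower.

```bash
cat >> h.py <<'E'
def wboard(pts_hint):  # measure dark outlines near given world points in wrist image
    c=r.get_calibration("wrist"); im=r.snapshot("wrist"); out=[]
    hsv=cv2.cvtColor(im,cv2.COLOR_BGR2HSV); dk=(im.max(2)<60).astype(np.uint8); lab=cv2.connectedComponents(dk)[1]
    for p in pts_hint:
        u=proj([[*p,.008]],c)[0].round().astype(int); l=lab[u[1],u[0]]
        ys,xs=np.nonzero(lab==l); out.append(rect(unproj(np.c_[xs,ys],c,.008))); print("outline",np.round(out[-1],4),"label",l,"rows",ys.min(),ys.max())
    return c,im
E
python3 - <<'E'
from h import *
go(613.2,-144,1.88,30.8)
c,im=wboard([(.626,-.0323)])
# tape outline front edge: scan columns between 262..292
g=im.max(2).astype(int); P=[]
for u in range(262,293,3):
    col=g[150:180,u]; d=np.diff(col); P.append([u,150+np.argmin(d)+.5])
w=unproj(P,c,.008); print("tape outline front edge x",np.round(w[:,0]*1e3,1)," expected",616.2+36)
row=g[176,235:320]; d=np.diff(row); a=235+np.argmin(d[:42])+.5; b=235+42+np.argmax(d[42:])+.5; print(a,b,unproj([[a,176],[b,176]],c,.008)[:,1])
E
```

```text
t 19.65 tcp [ 615.  -143.3   99.6] yaw 1.86 turn -0.02 shift [-1.8  0.6 68.8]
outline [ 6.125000e-01 -1.641000e-01  8.159660e+01  3.666611e+02  4.986424e+02] label 0 rows 0 419
tape outline front edge x [647.9 648.  648.  648.9 648.2 649.  649.1 649.2 649.3 649.3 649.4]  expected 652.2
252.5 299.5 [-0.12468207 -0.16084444]
```

Emit:
carry_out --pt "0 0 0 -0.8 0.3 8 -0.5" --pt "0 0 0 -0.7 0.3 15 -0.5" --pt "0 0 0 0 0 16 -0.5" --pt "0 0 0 0 0 13 -0.5" --pt "0 0 0 0 0 8 -0.5" --pt "0 0 0 0 0 4 -0.5" --pt "0 0 0 0 0 0 -0.5" --pt "0 0 0 0 0 0 -0.5" --pt "0 0 0 0 0 0 -0.5" --pt "0 0 0 0 0 0 -0.5" --pt "0 0 0 0 0 0 -0.5" --pt "0 0 0 0 0 0 -0.5"

```text
time: 20.7
tcp_pos: [0.6141, -0.1444, 0.0361]
ee_rot: [0.0, 1.0, 0.016, 0.0]
contact_force: [0.0, 0.2, -2.1]
grip_width: 0.369
grip_force: 24.9
```

```bash
python3 - <<'E'
from h import *
go(613.5,-144,1.88,30.8)
overlay("pics/w8.png","tape",.0228,0,[(.6127,-.1438,1.88,.036,.072),(.626,-.0323,-3.35,.028,.1)])
E
```

```text
t 20.70 tcp [ 614.1 -144.4   36.1] yaw 1.85 turn -0.03 shift [-0.6 -0.5  5.3]
```

View pics/w8.png

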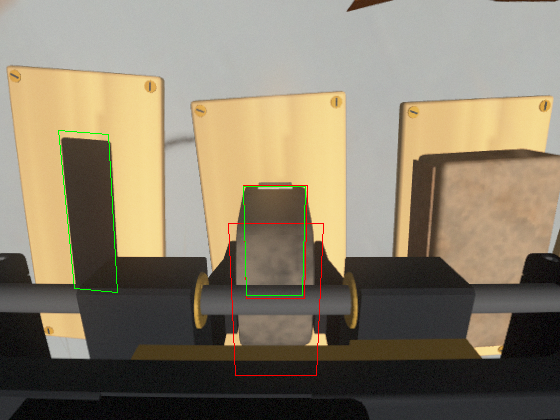

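Emit:
carry_out --pt "0 0 0 -0.6 -0.4 2 -0.5" --pt "0 0 0 0 0 2 -0.5" --pt "0 0 0 0 0 1 -0.5" --pt "0 0 0 0 0 0.5 -0.5" --pt "0 0 0 0 0 0 -0.5" --pt "0 0 0 0 0 0 -0.5" --pt "0 0 0 0 0 0 -0.5"

```text
time: 21.33
tcp_pos: [0.6131, -0.1439, 0.0309]
ee_rot: [-0.0, 1.0, 0.016, -0.0]
contact_force: [-2.5, 1.0, 5.0]
grip_width: 0.366
grip_force: 24.9
```

Emit:
carry_out --pt "0 0 0 0 0 0 0" --pt "0 0 0 0 0 0 0" --pt "0 0 0 0 0 -5 0" --pt "0 0 0 0 0 -15 0" --pt "0 0 0 0 0 -25 0" --pt "0 0 0 0 0 -32 0" --pt "0 0 0 0 0 -32 0" --pt "0 0 0 0 0 -21 0" --pt "0 0 0 -7 10 -10 0" --pt "0 0 0 -14 20 0 0" --pt "0 0 0 -18 27 0 0" --pt "0 0 0 -18 27 0 0" --pt "0 0 0 -12 17 0 0" --pt "0 0 0 -7 10 0 0" --pt "0 0 0 0 0 0 0" --pt "0 0 0 0 0 0 0" --pt "0 0 0 0 0 0 0" --pt "0 0 0 0 0 0 0"

```text
time: 22.83
tcp_pos: [0.5413, -0.2561, 0.1697]
ee_rot: [-0.0, 1.0, 0.017, -0.0]
contact_force: [0.0, 0.5, 0.7]
grip_width: 0.501
grip_force: 0.0
```

```bash
python3 - <<'E'
from h import *
r.snapshot("top"); r.snapshot("top")
go(540,-258,1.88,170)
c=r.get_calibration("wrist"); im=r.snapshot("wrist"); np.savez("shot.npz",im=im,**c)
v=cv2.resize(im,(784,588),interpolation=cv2.INTER_CUBIC)
B=dict(p=(.5999,-.3648,-.885),s=(.6186,-.2584,5.06),t=(.6162,-.144,1.88),z=(.626,-.0323,-3.35))
for b in B.values():
    q=proj(box(*b,(.084,.172,0),.008),c)[[0,2,6,4]]
    cv2.polylines(v,[np.round((q+.5)*1.4).astype(np.int32)],True,(0,255,0),1)
cv2.imwrite("pics/w9.png",v)
for n,b in (("sanding_block","s"),("plane","p"),("tape","t")):
    d=r.outline_of(n,"wrist"); p0=[B[b][0]*1e3-3,B[b][1]*1e3,B[b][2]]
    for e in d[:1]: print(n,e["score"],e["at"],[np.round(v,2) for v in fitbox(e["mask"],c,DIM[n],p0,.008,260)])
E
```

```text
t 22.93 tcp [ 541.4 -256.2  169.9] yaw 1.96 turn 0.08 shift [-1.5  1.8 -0.1]
sanding_block 0.64 [0.5021, 0.2455] [array([ 618.28, -257.53,    5.68]), np.float64(0.96)]
plane 0.56 [0.7098, 0.324] [array([ 594.63, -363.88,    1.04]), np.float64(0.9)]
tape 0.85 [0.2571, 0.2571] [array([ 6.1221e+02, -1.4580e+02, -2.1000e-01]), np.float64(0.8)]
```

View pics/w9.png

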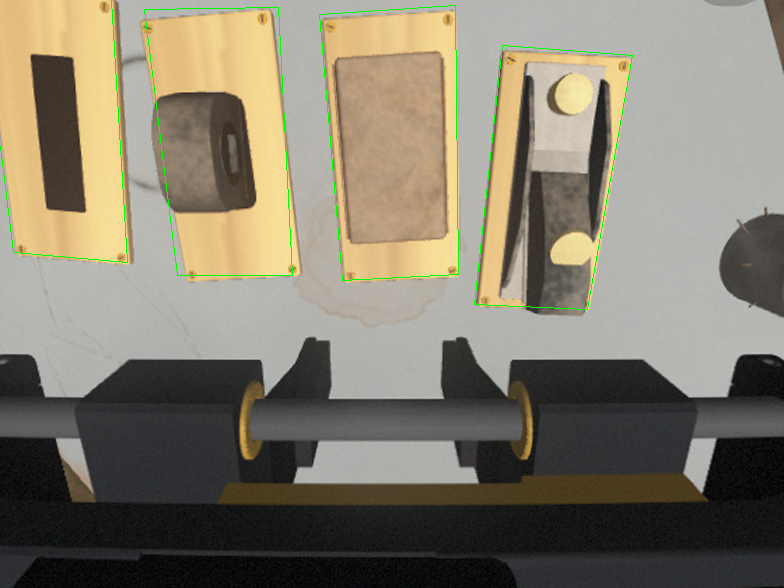

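The picture shows the sanding block well placed on its board and the plane on its own. The tape's board has its left edge from (141,20) to (188,280) and is turned about 3° more than I had from its short outline. I'll remeasure the boards by their edges in both pictures.

```bash
python3 - <<'E'
from h import *
def boards(im,c,B):
    h=cv2.cvtColor(im,cv2.COLOR_BGR2HSV)
    wood=((h[...,0]>8)&(h[...,0]<30)&(h[...,1]>75)&(h[...,2]>150)).astype(np.uint8)
    for n,b in B.items():
        roi=np.zeros_like(wood); q=proj(box(*b,(.100,.19,0),.008),c)[[0,2,6,4]]; cv2.fillConvexPoly(roi,q.round().astype(np.int32),1)
        m=cv2.morphologyEx(wood&roi,cv2.MORPH_OPEN,np.ones((3,3)))
        ys,xs=np.nonzero(m); 
        w=unproj(np.c_[xs,ys],c,.008); g=rect(w)
        t=np.radians(b[2]); L=(w[:,:2]-np.array(b[:2]))@np.array([[np.cos(t),-np.sin(t)],[np.sin(t),np.cos(t)]])*1e3  # along,lateral
        # edge line fits: robust left/right lateral extremes by along-bins
        bins=np.arange(-75,76,5); E={}
        for side in (1,-1):
            P=np.array([[k+2.5,(side*L[(L[:,0]>=k)&(L[:,0]<k+5),1]).max()*side] for k in bins if ((L[:,0]>=k)&(L[:,0]<k+5)).any()])
            a,c0=np.polyfit(P[:,0],P[:,1],1)
            res=abs(P[:,1]-a*P[:,0]-c0); a,c0=np.polyfit(*P[res<=np.median(res)*2+.2].T,1); E[side]=(round(np.degrees(a)+b[2],2),round(c0,1))
        print(n,"rect",np.round(g,4),"L",E[1],"R",E[-1],"ends",np.round(np.percentile(L[:,0],[.3,99.7]),1))
B=dict(p=(.5999,-.3648,-.885),s=(.6186,-.2584,5.06),t=(.6162,-.144,1.88),z=(.626,-.0323,-3.35))
boards(cv2.imread("pics/top0.png"),r.get_calibration("top"),B)
d=dict(np.load("shot.npz")); print(); boards(d["im"],dict(camera_matrix=d["camera_matrix"],k1=float(d["k1"]),rvec=d["rvec"],tvec=d["tvec"]),B)
E
```

```text
p rect [  0.6003  -0.3653  -0.4787  81.4845 170.288 ] L (np.float64(-1.9), np.float64(38.2)) R (np.float64(-0.01), np.float64(-40.2)) ends [-84.4  85.4]
s rect [  0.6187  -0.2589   5.1876  81.589  170.0146] L (np.float64(3.34), np.float64(38.2)) R (np.float64(5.2), np.float64(-40.5)) ends [-84.4  84.8]
t rect [ 6.159000e-01 -1.448000e-01  5.302100e+00  8.080870e+01  1.702253e+02] L (np.float64(4.39), np.float64(38.1)) R (np.float64(5.55), np.float64(-40.2)) ends [-85.4  84.5]
z rect [ 6.257000e-01 -3.320000e-02 -3.217100e+00  8.157460e+01  1.698368e+02] L (np.float64(-5.86), np.float64(37.5)) R (np.float64(-3.04), np.float64(-40.9)) ends [-84.2  83.9]

p rect [  0.5978  -0.3664  -0.3257  83.3038 171.197 ] L (np.float64(-0.42), np.float64(39.7)) R (np.float64(-0.4), np.float64(-43.1)) ends [-87.3  83.4]
s rect [  0.616   -0.26     5.1704  83.5361 171.2685] L (np.float64(5.26), np.float64(40.2)) R (np.float64(5.2), np.float64(-42.6)) ends [-87.6  82.5]
t rect [ 6.131000e-01 -1.458000e-01  5.441300e+00  8.420210e+01  1.711737e+02] L (np.float64(10.42), np.float64(14.4)) R (np.float64(5.53), np.float64(-43.5)) ends [-89.2  83.3]
z rect [ 6.226000e-01 -3.510000e-02 -3.030000e+00  8.563410e+01  1.701522e+02] L (np.float64(-7.02), np.float64(37.0)) R (np.float64(-2.6), np.float64(-45.0)) ends [-87.8  80.6]
```

```bash
python3 - <<'E'
from h import *
d=dict(np.load("shot.npz")); c=dict(camera_matrix=d["camera_matrix"],k1=float(d["k1"]),rvec=d["rvec"],tvec=d["tvec"])
def q(n,P,z):
    w=unproj(np.array(P)/1.4-.5,c,z)[:,:2]*1e3; print(n,w.round(1).tolist(),"mean",w.mean(0).round(1)); return w
def lon(w): return np.degrees(np.arctan2(*(w[0]+w[1]-w[2]-w[3])[::-1])).round(2),np.linalg.norm(w[0]-w[1]).round(1),np.linalg.norm(w[1]-w[2]).round(1)
print(lon(q("sblk",[(335,58),(441,52),(447,236),(349,243)],.039)))
print(lon(q("sbrd",[(320,19),(455,11),(458,275),(344,281)],.008)))
print(lon(q("pbrd",[(501,50),(632,57),(588,309),(477,305)],.008)))
q("psole",[(528,62),(606,66),(501,297)],.014)
im=d["im"]
a=cv2.resize(im[0:210,85:250],(0,0),fx=2.4,fy=2.4,interpolation=3)
b=cv2.resize(im[25:235,330:460],(0,0),fx=2.4,fy=2.4,interpolation=3)
cv2.imwrite("pics/c1.png",np.hstack([a,b])); print(a.shape,b.shape)
E
```

```text
sblk [[670.0, -222.3], [675.2, -282.7], [569.3, -293.5], [562.6, -231.6]] mean [ 619.3 -257.5]
(np.float64(5.4), np.float64(60.6), np.float64(106.5))
sbrd [[697.5, -209.5], [704.9, -293.1], [535.8, -307.9], [528.5, -226.0]] mean [ 616.7 -259.1]
(np.float64(5.29), np.float64(83.9), np.float64(169.8))
pbrd [[683.9, -323.8], [683.8, -408.4], [513.1, -406.4], [513.5, -323.7]] mean [ 598.6 -365.6]
(np.float64(-0.36), np.float64(84.6), np.float64(170.7))
psole [[676.6, -340.1], [676.6, -389.7], [522.1, -339.0]] mean [ 625.1 -356.3]
(504, 396, 3) (504, 312, 3)
```

View pics/c1.png

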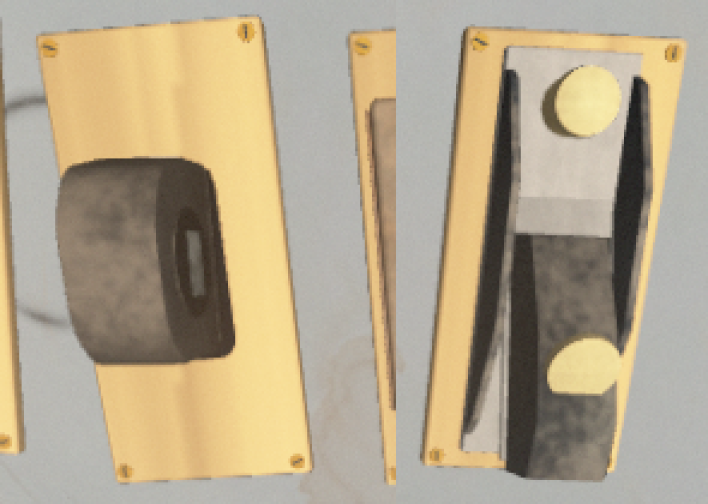

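Checked by corners: the plane is within about 1 mm of centre and in line. The sanding block is off by about (+2.6, +1.6) mm and the tape is about 3.5° out of line and 2 mm off in y. I'll mend the sanding block first.

Emit:
carry_out --pt "0 0 -3.1 10 2 0 0.9" --pt "0 0 0 22 2 0 0.9" --pt "0 0 0 24 2 0 0.9" --pt "0 0 0 14 1.5 8 0.9" --pt "0 0 0 5.5 0.5 16 0.9" --pt "0 0 0 0 0 24 0.9" --pt "0 0 0 0 0 28 0.9" --pt "0 0 0 0 0 28 0.9" --pt "0 0 0 0 0 20 0.9" --pt "0 0 0 0 0 14 0.9" --pt "0 0 0 0 0 6 0.9" --pt "0 0 0 0 0 3 0.9" --pt "0 0 0 0 0 0 0.9" --pt "0 0 0 0 0 0 0.9" --pt "0 0 0 0 0 0 0.9"

```text
time: 24.38
tcp_pos: [0.6177, -0.26, 0.0245]
ee_rot: [0.001, 0.999, 0.043, 0.001]
contact_force: [-0.2, -0.1, 0.7]
grip_width: 0.948
grip_force: 0.0
```

Emit:
carry_out --pt "0 0 0 0 0 0 0" --pt "0 0 0 0 0 0 0" --pt "0 0 0 0 0 0 0" --pt "0 0 0 0 0 0 0" --pt "0 0 0 0 0 0 0" --pt "0 0 0 0 0 -3 0" --pt "0 0 0 0 0 -2 0" --pt "0 0 0 -1.4 0 0 0" --pt "0 0 0 -1.3 0 0 0" --pt "0 0 0 0 0 0 0" --pt "0 0 0 0 0 2 0" --pt "0 0 0 0 0 2 0" --pt "0 0 0 0 0 1 0" --pt "0 0 0 0 0 0.5 0" --pt "0 0 0 0 0 0 0" --pt "0 0 0 0 0 0 0" --pt "0 0 0 0 0 0 0" --squeeze 25

```text
time: 25.8
tcp_pos: [0.6139, -0.2596, 0.0233]
ee_rot: [0.0, 0.999, 0.043, -0.0]
contact_force: [-1.8, 0.3, 5.4]
grip_width: 0.709
grip_force: 25.0
```

Emit:
carry_out --pt "0 0 0 0 0 0 0.9" --pt "0 0 0 0 0 0 0.9" --pt "0 0 0 0 0 -6 0.9" --pt "0 0 0 0 0 -16 0.9" --pt "0 0 0 0 0 -26 0.7" --pt "0 0 0 0 0 -30 0.5" --pt "0 0 0 0 0 -22 0.3" --pt "0 0 3.1 0 0 -10 0.3" --pt "0 0 0 0.5 -12 0 0.3" --pt "0 0 0 1 -25 0 0.3" --pt "0 0 0 1 -30 0 0.3" --pt "0 0 0 0.4 -28 0 0.3" --pt "0 0 0 0 -14 0 0.3" --pt "0 0 0 0 -6.7 0 0.3" --pt "0 0 0 0 0 0 0.3" --pt "0 0 0 0 0 0 0.3" --pt "0 0 0 0 0 0 0.3" --pt "0 0 0 0 0 0 0.3"

```text
time: 27.3
tcp_pos: [0.6134, -0.1454, 0.1324]
ee_rot: [0.0, 1.0, 0.015, 0.0]
contact_force: [0.3, -0.5, 0.7]
grip_width: 0.651
grip_force: 0.0
```

```bash
python3 - <<'E'
from h import *
r.snapshot("top"); r.snapshot("top"); go(613.1,-143.9,1.85,31)
E
```

```text
t 27.40 tcp [ 613.2 -145.2  132.4] yaw 1.77 turn -0.08 shift [ -0.   -1.3 101.4]
```

Emit:
carry_out --pt "0 0 0 0 -1.3 8 0.3" --pt "0 0 0 0 0 18 0.3" --pt "0 0 0 0 0 24 0.3" --pt "0 0 0 0 0 22 0.3" --pt "0 0 0 0 0 16 0.3" --pt "0 0 0 0 0 9 0.3" --pt "0 0 0 0 0 4.4 0.3" --pt "0 0 0 0 0 0 0.3" --pt "0 0 0 0 0 0 0.3" --pt "0 0 0 0 0 0 0.3" --pt "0 0 0 0 0 0 -0.5" --pt "0 0 0 0 0 0 -0.5" --pt "0 0 0 0 0 0 -0.5" --pt "0 0 0 0 0 0 -0.5" --pt "0 0 0 0 0 0 -0.5" --pt "0 0 0 0 0 0 -0.5"

```text
time: 28.73
tcp_pos: [0.6132, -0.1428, 0.0314]
ee_rot: [0.0, 1.0, 0.016, 0.0]
contact_force: [-0.3, -0.6, 1.5]
grip_width: 0.361
grip_force: 25.0
```

Emit:
carry_out --pt "0 0 0 0 0 -3 -0.5" --pt "0 0 0 0 0 -3 -0.5" --pt "0 0 -1.8 0 0 0 -0.5" --pt "0 0 -1.8 0 0.8 0 -0.5" --pt "0 0 0 0 0.8 0 -0.5" --pt "0 0 0 0 0 0 -0.5" --pt "0 0 0 0 0 0 -0.5" --pt "0 0 0 0 0 0 -0.5" --pt "0 0 0 0 0 0 -0.5" --pt "0 0 0 0 0 0 -0.5"

```text
time: 29.57
tcp_pos: [0.6131, -0.1441, 0.037]
ee_rot: [-0.0, 0.999, 0.047, -0.0]
contact_force: [0.6, -0.4, -2.2]
grip_width: 0.363
grip_force: 25.0
```

```bash
python3 - <<'E'
from h import *
go(613.1,-145.6,5.4,31)
E
```

```text
t 29.57 tcp [ 613.1 -144.1   37. ] yaw 5.44 turn 0.04 shift [-0.2  1.5  6. ]
```

Lower, release, and after rising move to look over the boards from behind again.

Emit:
carry_out --pt "0 0 0 0 1.3 1 -0.5" --pt "0 0 0 0 0 2 -0.5" --pt "0 0 0 0 0 2 -0.5" --pt "0 0 0 0 0 1.2 -0.5" --pt "0 0 0 0 0 0 -0.5" --pt "0 0 0 0 0 0 -0.5" --pt "0 0 0 0 0 0 0.1" --pt "0 0 0 0 0 0 0.1" --pt "0 0 0 0 0 0 0.1"

```text
time: 30.32
tcp_pos: [0.6136, -0.1455, 0.0308]
ee_rot: [0.0, 0.999, 0.048, 0.0]
contact_force: [0.2, 0.6, 0.2]
grip_width: 0.502
grip_force: 0.0
```

Emit:
carry_out --pt "0 0 0 0 0 -6 0.1" --pt "0 0 0 0 0 -16 0.1" --pt "0 0 0 0 0 -28 0.1" --pt "0 0 0 0 0 -34 0.1" --pt "0 0 3.5 0 0 -30 0.1" --pt "0 0 2 0 0 -16 0.1" --pt "0 0 0 -10 8 0 0.1" --pt "0 0 0 -20 15 0 0.1" --pt "0 0 0 -20 15 0 0.1" --pt "0 0 0 -15 10 0 0.1" --pt "0 0 0 -8 5 0 0.1" --pt "0 0 0 0 0 0 0.1" --pt "0 0 0 0 0 0 0.1" --pt "0 0 0 0 0 0 0.1"

```text
time: 31.48
tcp_pos: [0.5409, -0.1982, 0.1607]
ee_rot: [-0.0, 1.0, -0.0, 0.0]
contact_force: [0.3, -0.1, 0.7]
grip_width: 0.549
grip_force: 0.0
```

```bash
python3 - <<'E'
from h import *
r.snapshot("top"); r.snapshot("top"); go(397.5,-387.5,-2.6,150)
c=r.get_calibration("wrist"); im=r.snapshot("wrist"); np.savez("shot2.npz",im=im,**c)
cv2.imwrite("pics/w10.png",cv2.resize(im,(784,588),interpolation=3))
E
```

```text
t 31.58 tcp [ 541.1 -197.9  160.7] yaw 0.02 turn 2.62 shift [-134.8  195.9   10.7]
```

View pics/w10.png

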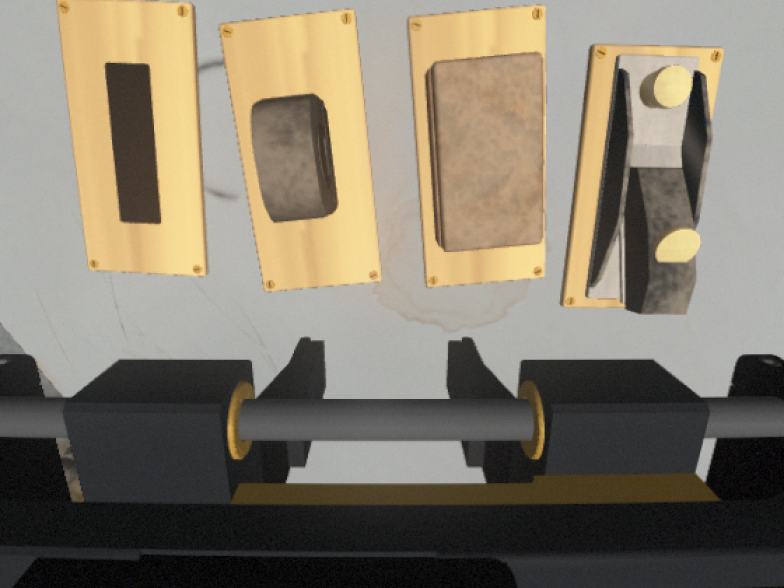

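The four boards are all in view and the tape (252–338, 93–222) now stands in line with its board. The free strip outline is at (105–161, 63–223).

```bash
python3 - <<'E'
from h import *
d=dict(np.load("shot2.npz")); c=dict(camera_matrix=d["camera_matrix"],k1=float(d["k1"]),rvec=d["rvec"],tvec=d["tvec"])
def q(n,P,z):
    w=unproj(np.array(P)/1.4-.5,c,z)[:,:2]*1e3
    s=f"{n} mean {w.mean(0).round(1)}"
    if len(w)==4: s+=f" yaw {np.degrees(np.arctan2(*(w[0]+w[1]-w[2]-w[3])[::-1])):.2f} w {np.linalg.norm(w[0]-w[1]):.1f} l {np.linalg.norm(w[1]-w[2]):.1f}"
    else: s+=str(w.round(1).tolist())
    print(s)
q("sblk",[(435,60),(542,53),(543,243),(443,251)],.039)
q("sbrd",[(408,17),(545,6),(545,279),(427,287)],.008)
q("tbrd",[(220,25),(354,10),(381,280),(265,291)],.008)
q("tape right bottom edge",[(326,95),(338,213)],.010)
q("strip outline",[(105,64),(150,63),(161,223),(119,222)],.008)
q("strip brd TR,BR,BL",[(190,3),(208,274),(90,270)],.008)
q("strip brd diag",[(57,0),(190,3),(208,274),(90,270)],.008)
E
```

```text
sblk mean [ 616.4 -259.2] yaw 4.93 w 59.5 l 107.6
sbrd mean [ 615.7 -260.1] yaw 5.29 w 82.8 l 171.6
tbrd mean [ 613.1 -145.4] yaw 5.27 w 82.1 l 169.5
tape right bottom edge mean [ 616.4 -162.9][[653.2, -160.2], [579.7, -165.7]]
strip outline mean [623.2 -33.2] yaw -3.70 w 28.7 l 100.3
strip brd TR,BR,BL mean [594.4 -47.1][[706.2, -79.5], [537.0, -72.9], [540.1, 11.2]]
strip brd diag mean [623.3 -34.7] yaw -2.61 w 82.1 l 169.2
```

```bash
python3 - <<'E'
from h import *
d=dict(np.load("shot2.npz")); c=dict(camera_matrix=d["camera_matrix"],k1=float(d["k1"]),rvec=d["rvec"],tvec=d["tvec"])
m=r.outline_of("tape","wrist")[0]["mask"]
for dm in ((.034,.072,.062),(.034,.072,.05)): print([np.round(v,2) for v in fitbox(m,c,dm,[613,-145,5.3],.008,260)])
ys,xs=np.nonzero(m); top=xs[ys<ys.min()+3]; print(ys.min(),ys.max(),unproj([[top.mean(),ys.min()]],c,.008)[0],unproj([[top.mean(),ys.min()]],c,.04)[0],unproj([[xs[ys>ys.max()-3].mean(),ys.max()]],c,.05)[0])
E
```

```text
[array([ 610.81, -146.46,    3.5 ]), np.float64(0.82)]
[array([ 611.97, -144.55,    5.13]), np.float64(0.88)]
67 158 [ 0.65375615 -0.14370578  0.008     ] [ 0.65018433 -0.14931337  0.04      ] [ 0.57971643 -0.13928062  0.05      ]
```

Emit:
carry_out --pt "0 0 2.6 -6 8 0 0.1" --pt "0 0 0 -14 20 1 0.1" --pt "0 0 0 -18 27 2 0.1" --pt "0 0 0 -20 29 2 0.1" --pt "0 0 0 -20 29 2 0.1" --pt "0 0 0 -20 29 2 0.1" --pt "0 0 0 -17 25 1 0.1" --pt "0 0 0 -12 18 0 0.1" --pt "0 0 0 -8 11 0 0.1" --pt "0 0 0 0 0 0 0.1" --pt "0 0 0 0 0 0 0.1" --pt "0 0 0 0 0 0 0.1"

```text
time: 32.68
tcp_pos: [0.3974, -0.3869, 0.1508]
ee_rot: [-0.0, 1.0, -0.023, 0.0]
contact_force: [-0.0, 0.4, -0.2]
grip_width: 0.549
grip_force: 0.0
```

```bash
python3 - <<'E'
from h import *
r.snapshot("top"); r.snapshot("top")
p=look("strip","pics/w11.png"); go(p[0],p[1],p[2],10.5); print(r.state()["grip_width"])
E
```

```text
strip 0.84 [ 397.2 -387.9   -2.7] 0.98
t 32.88 tcp [ 397.5 -387.1  150.9] yaw -2.53 turn 0.21 shift [ -0.3   0.9 140.4]
0.5451201689467995
```

View pics/w11.png

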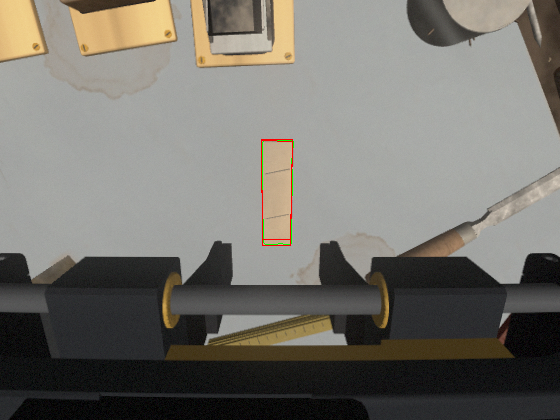

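The strip fit is tight (IoU 0.98, rows 139–245). Now to grip it.

Emit:
carry_out --pt "0 0 0.2 0 0.5 8 0.1" --pt "0 0 0 0 0.4 18 0.1" --pt "0 0 0 0 0 26 0.1" --pt "0 0 0 0 0 28 0.1" --pt "0 0 0 0 0 26 0.1" --pt "0 0 0 0 0 18 0.1" --pt "0 0 0 0 0 10 0.1" --pt "0 0 0 0 0 5 0.1" --pt "0 0 0 0 0 1 0.1" --pt "0 0 0 0 0 0 0.1" --pt "0 0 0 0 0 0 0.1" --pt "0 0 0 0 0 0 -0.7" --pt "0 0 0 0 0 0 -0.7" --pt "0 0 0 0 0 0 -0.7" --pt "0 0 0 0 0 0 -0.7" --pt "0 0 0 0 0 0 -0.7" --squeeze 20

```text
time: 34.22
tcp_pos: [0.3968, -0.3893, 0.0113]
ee_rot: [0.0, 1.0, -0.025, 0.0]
contact_force: [0.5, 0.3, 2.7]
grip_width: 0.32
grip_force: 20.0
```

```bash
python3 - <<'E'
from h import *
go(623.2,-33.8,-3.2,110)
E
```

```text
t 34.22 tcp [ 396.8 -389.3   11.3] yaw -2.85 turn 0.35 shift [ 206.2 -367.6  -98.7]
```

Emit:
carry_out --pt "0 0 0 0 0 -8 -0.7" --pt "0 0 0.3 0 0 -18 -0.7" --pt "0 0 0 0 0 -24 -0.7" --pt "0 0 0 0 0 -26 -0.7" --pt "0 0 0 0 0 -16 -0.7" --pt "0 0 0 5 -9 -7 -0.7" --pt "0 0 0 10 -18 0 -0.7" --pt "0 0 0 15 -27 0 -0.7" --pt "0 0 0 18 -32 0 -0.7" --pt "0 0 0 18 -32 0 -0.7" --pt "0 0 0 18 -32 0 -0.7" --pt "0 0 0 18 -32 0 -0.7" --pt "0 0 0 18 -32 0 -0.7" --pt "0 0 0 18 -32 0 -0.7" --pt "0 0 0 18 -32 0 -0.7" --pt "0 0 0 18 -32 0 -0.7" --pt "0 0 0 15 -26 0 -0.7" --pt "0 0 0 10 -18 0 -0.7" --pt "0 0 0 7 -13.6 0 -0.7" --pt "0 0 0 0 0 0 -0.7"

```text
time: 35.88
tcp_pos: [0.6233, -0.03, 0.1094]
ee_rot: [-0.0, 1.0, -0.026, 0.0]
contact_force: [-0.2, -0.4, -0.6]
grip_width: 0.317
grip_force: 20.0
```

Emit:
carry_out --pt "0 0 0 0 0 8 -0.7" --pt "0 0 0 0 0 14 -0.7" --pt "0 0 0 0 0 18 -0.7" --pt "0 0 0 0 0 18 -0.7" --pt "0 0 0 0 0 12 -0.7" --pt "0 0 0 0 0 6 -0.7" --pt "0 0 0 0 0 0 -0.7" --pt "0 0 0 0 0 0 -0.7" --pt "0 0 0 0 0 0 -0.7" --pt "0 0 0 0 0 0 -0.7" --pt "0 0 0 0 0 0 -0.7"

```text
time: 36.8
tcp_pos: [0.6232, -0.0335, 0.0348]
ee_rot: [0.0, 1.0, -0.027, 0.001]
contact_force: [0.5, -0.5, 0.0]
grip_width: 0.319
grip_force: 20.0
```

```bash
python3 - <<'E'
from h import *
go(623.2,-33.8,-3.2,19.3)
overlay("pics/w12.png","strip",.0113,0,[(.6232,-.0338,-3.2,.028,.1),(.6232,-.0338,-3.2,.084,.172)])
E
```

```text
t 36.80 tcp [623.2 -33.5  34.8] yaw -3.15 turn 0.05 shift [ 0.   0.3 15.5]
```

View pics/w12.png

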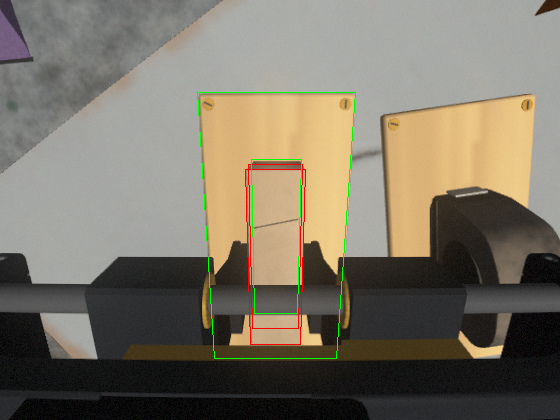

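The board's edges match the overlay to within a pixel or two (200–355, row 94), and the strip lies where predicted. Lowering and releasing.

Emit:
carry_out --pt "0 0 0 0 0.3 4 -0.7" --pt "0 0 0 0 0 5 -0.7" --pt "0 0 0 0 0 3 -0.7" --pt "0 0 0 0 0 2 -0.7" --pt "0 0 0 0 0 1 -0.7" --pt "0 0 0 0 0 0.6 -0.7" --pt "0 0 0 0 0 0 -0.7" --pt "0 0 0 0 0 0 -0.7" --pt "0 0 0 0 0 0 -0.7"

```text
time: 37.6
tcp_pos: [0.622, -0.0335, 0.0193]
ee_rot: [-0.0, 1.0, -0.027, -0.001]
contact_force: [-2.8, 0.3, 8.5]
grip_width: 0.312
grip_force: 20.0
```

Emit:
carry_out --pt "0 0 0 0 0 0 0" --pt "0 0 0 0 0 0 0" --pt "0 0 0 0 0 0 0" --pt "0 0 0 0 0 -4 0" --pt "0 0 0 0 0 -14 0" --pt "0 0 0 0 0 -26 0" --pt "0 0 0 0 0 -34 0" --pt "0 0 0 0 0 -34 0" --pt "0 0 0 0 0 -26 0" --pt "0 0 0 -12 10 0 0" --pt "0 0 0 -26 26 0 0" --pt "0 0 0 -30 30 0 0" --pt "0 0 0 -20 28 0 0" --pt "0 0 0 -8 12 0 0" --pt "0 0 0 0 0 0 0" --pt "0 0 0 0 0 0 0" --pt "0 0 0 0 0 0 0" --pt "0 0 0 0 0 0 0"

```text
time: 39.1
tcp_pos: [0.5223, -0.133, 0.1563]
ee_rot: [-0.0, 1.0, -0.027, 0.0]
contact_force: [0.4, 0.2, 0.3]
grip_width: 0.502
grip_force: 0.0
```

```bash
python3 - <<'E'
from h import *
r.snapshot("top"); r.snapshot("top"); go(540,-140,0,160)
c=r.get_calibration("wrist"); im=r.snapshot("wrist"); np.savez("shot3.npz",im=im,**c)
m=r.outline_of("strip","wrist"); print([np.round(v,2) for v in fitbox(m[0]["mask"],c,DIM["strip"],[623.2,-33.8,-3.2],.008,260)],m[0]["score"])
cv2.imwrite("pics/w13.png",cv2.resize(im,(784,588),interpolation=3))
E
```

```text
t 39.20 tcp [ 522.1 -132.8  156.2] yaw -3.05 turn -3.05 shift [17.9  7.2 -3.8]
[array([622.89, -32.85,  -3.06]), np.float64(0.96)] 0.72
```

View pics/w13.png

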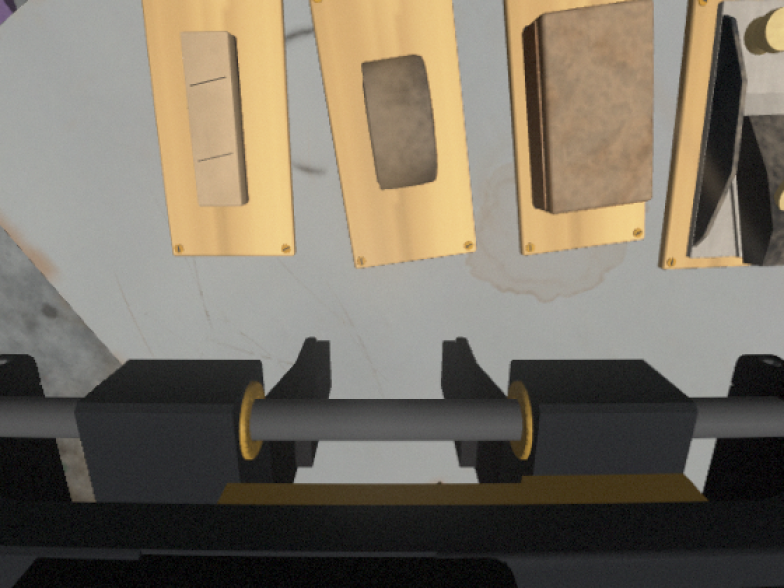

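All four pieces lie on their boards, with no black outline showing beyond any of them. Handing in.

```bash
python3 -c "
from station import r
print(r.finish_job())"
```

```text
the job is handed in; nothing more can be done
None
```

The job is handed in at about 39 s of the 106 s: the plane, sanding block, tape and strip are on their boards in that order, each within about 1–2 mm of centre and in line by my measurements (the tape's lengthwise position is the least certain), after re-setting the sanding block and tape once each; the tin and clamp were left alone.

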